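Set the length stop to the blue mark

TASK

Push the black stop block along its rail until its spring pin clicks down into the slot marked by the blue tape flag, then leave it there. Just push it with the fingers: do not pinch it between them and do not touch the red pin cap. Leave the wooden board with the teal stripe, the glue bottle and the tape roll where they are.

Things in the scene. Friction and masses are not known exactly. Their poses are not given: they have to be found in the camera images.
- rail: Fixed stop rail: plywood base 150 x 460 x 18 mm with a slotted aluminium rail 50 mm wide, 420 mm long along its middle, end blocks 44 mm high at both ends. Origin on the table under the middle of the base; y runs along the rail, x across, z up. The rail's top is 40 mm above the table. Three dark slots 15 mm wide cross it at y = -50, +20 and +90 mm.
- stop (a joint): How far the black stop block has slid (m), 0 to 0.28, growing towards the rail's +y. Its middle is at rail y = joint - 0.14 m, so the pin is over the slots at 0.09, 0.16 and 0.23. It starts at 0 to 0.05, before all the slots. It slides with about 1 to 2 N; a push of about 7 to 10 N drives it out of a slot again, so it can be pushed on through unwanted slots.
- stop_index (a point): The middle of the top face of the black stop block, on the pin's axis, 85 mm above the table. The block is 92 mm wide across the rail, 60 mm long along it (72 mm over its yellow end pads) and reaches from 41 to 85 mm above the table.
- tail_pad (a point): Yellow pad on the stop's -y end, to push it towards +y: 80 mm wide across the rail, 6 mm thick, 38 mm high. The point is at the middle of its outer face, 63 mm above the table, 36 mm from the stop's middle.
- nose_pad (a point): Yellow pad on the stop's +y end, the same as the tail pad, to push it back towards -y.
- pin (a joint): How far the spring pin has dropped (m): 0 while it rides on the flat of the rail, about 0.006 when it sits in a slot. Near a slot's middle (from about 7 mm before it) the pin drops and pulls the block in by itself, felt as a dip in the pushing force.
- pin_cap: Red round cap on the spring pin, 28 mm across, standing in the middle of the stop's top face, its top about 17 mm above that face (102 mm above the table) while riding and 6 mm lower when the pin is in a slot. Origin on its axis, 14 mm under its top. Not to be touched.
- blue_tape: Blue tape flag, 24 mm (across the rail) x 28 mm x 1 mm, stuck on the plywood beside one of the three slots, on the rail's +x side, 62 mm from the rail's middle line. Origin at its centre, in line with the slot it marks.
- white_tape: White tape flag like the blue one, beside another slot (not wanted).
- green_tape: Green tape flag like the blue one, beside the third slot (not wanted).
- river_board: Olive-wood board with a teal resin stripe, 150 x 260 x 18 mm, lying loose on the table on the robot's side of the rail. Origin at the centre of its underside.
- glue_bottle: Yellow glue bottle with an orange cap, 56 mm across and 150 mm high, standing loose beyond the rail. Origin at the centre of its underside.
- tape_roll: Roll of blue tape, a ring 96 mm across and 25 mm high, lying loose beyond the rail. Origin at the centre of its underside.

How it is judged:
By the outcome, as a careful person would: the job done as asked, in the order asked, and still so for the second after the job is handed in, with the robot touching nothing.
It also fails if it takes over 48 s, if anything falls off the work surface, if the arm or the gripper's body presses on something with over 40 N, if the wrist force passes 120 N, or if a joint passes its speed limit or range.

ROBOT

A 6-joint arm with a two-finger parallel gripper is mounted at the origin on the work surface. World frame = base frame: x ahead of the robot, y to its left, z up, the work surface at z = 0. Lengths are in mm, angles in rad, forces in N, time in s.
With the tool pointing down it reaches from about 425 to 950 mm from the base axis. Payload 3.5 kg.
Tool frame: the origin (TCP) lies where the fingers leave the gripper's body, on its centre line; the fingertips stand 73 mm ahead of it and the grasp point (between the pads) lies 54 mm ahead of it; z points along the fingers, y is the line along which they close (so a half turn about z gives the same grasp; the last joint's range is limited). The gripper opens to 85 mm and grips with 20 to 120 N. Pads are 22 mm wide; open, the fingers measure 114 mm over their backs; the gripper's body (76 mm by 85 mm) begins 54 mm behind the grasp point. The pads swing forward as they close: fully open they stand 13 mm farther back than shut.
Start: joints at [1.087, 0.286, 1.577, -0, 1.279, -0.15], TCP at [221.117, 637.741, 303.925] pointing down, gripper open.
Joint ranges: [-2.77, 2.77], [-0.9, 2.22], [0.21, 2.48], [-1.53, 4.67], [0.24, 2.81], [-2.84, 2.84]. Speed limits (rad/s): [2.79, 2.79, 3.14, 3.14, 3.14, 3.14].

INTERFACE

Orientations are given as a 3x3 rotation matrix whose columns are the frame's x, y, z axes.
In Python, from station import * gives the robot as it stands. The module is installed in compiled form; this text tells all that it offers.
- The arm moves only by the tool carry_out, never from a script. Its argument "commands" is a list of rows, each a list of 7 numbers: the finger opening in mm, from 0 to 85.4, then the shift along the tool's x, y, z in units of 25 mm (1.0 is 25 mm), then the turn, a rotation vector about the tool's x, y, z in units of 5 degrees (1.0 is 5 degrees). A call has 1 to 10 rows; each row is the pose to reach, as a shift and turn from the pose commanded when the call began, along the tool's axes at that moment; what a row does not reach only later rows make up. A row lasts 1/10 s, in which the tool goes at most 50 mm and 8.59 degrees, less where a joint would pass 70% of its speed; a pose out of reach is approached as far as the arm can. A call with a gripper value outside its range is refused whole. The fingers move at their own pace and stop on an object; the grip force is fixed at half the most. Time passes only in rows, so rows that repeat a pose let the fingers close. It gives the time, the measured TCP pose, the force, the opening and the grip force at its end, in the units of the state.
- sense(): the state, without advancing time (a new reading comes with each control period).
- get_image(name): name is "scene" or "top"; returns the picture (420x560x3 uint8, blue, green, red); there is no depth.
- camera_params(name): a dict with "vfov" (degrees; the focal length in pixels is half the picture's height over the tangent of half this angle, whatever the lens; pixels are square), "cx", "cy" (the principal point, pixels), "k1" (the pictures are not rectified: a ray, as slopes to the right and down, at radius r is drawn at 1 + k1 r^2 times it, then the intrinsics apply), "R" (3x3) and "t" (3): a world point X has camera coordinates R X + t. Camera axes: x right, y down, z forward; pixel columns grow to the right and rows downward; lengths in mm; the calibration is good to about 2 mm. A picture is of the moment at which its call begins. camera_params takes no time and is no camera call.
- finish_job(): hands the job in; it is judged then, once.
The state is a dict: "t": time; "qpos": joint angles; "joint_velocities": joint speeds; "joint_efforts": joint torques, N m; "tool_pos": TCP position; "tcp_rot": TCP orientation; "contact_force": force on the tool from outside, world axes, zero at the start; "torque": the same for the moment, N m; "width": finger opening in mm; "gripper_force": force on a finger pad.
Only numpy, scipy, OpenCV 4.12 (cv2) and the standard library are available. Lean on these libraries where they do the work, as an engineer would, in place of code of your own. Each camera call takes 0.05 s, during which the arm holds its last target. There are 200 camera calls.

## Working session

There is one attempt and no reset: what is moved stays moved. The work goes in short steps, Python scripts to look and compute and a tool call to move; the robot and the scene stay as the last step left them, time stands still between calls to the robot, and variables do not carry over. Pictures are saved under pics/ and viewed, at most 10 in all, crops included, and the job is handed in when it is done.

Besides the shell and the picture viewer there is one more tool, called after ">>>" as name(argument=value, ...) on one line, values as JSON. carry_out: Moves the arm, as the interface text tells. Its arguments: {"type":"object","properties":{"commands":{"type":"array","items":{"type":"array","items":{"type":"number"}}}},"required":["commands"]}

```bash
mkdir -p pics
python3 - <<'E'
from station import *
import cv2
for n in("scene","top"):
    cv2.imwrite(f"pics/{n}0.png",get_image(n)); print(n,camera_params(n))
s=sense();print(s)
E
```

```text
scene {'vfov': 51.57575269406015, 'cx': 286.1551749123127, 'cy': 209.8234522984284, 'k1': -0.03812342688307864, 'R': array([[ 0.82353228,  0.5671416 ,  0.0120414 ],
       [ 0.49105482, -0.70209988, -0.51567521],
       [-0.28400659,  0.43058817, -0.85669953]]), 't': array([-475.82019663, -252.28191624,  997.76118303])}
top {'vfov': 42.53853382914305, 'cx': 274.74213328046244, 'cy': 215.35538247627096, 'k1': 0.03777458852945145, 'R': array([[-0.01771904, -0.99912494,  0.0378865 ],
       [-0.99464137,  0.01375403, -0.10246647],
       [ 0.10185571, -0.03949909, -0.99401471]]), 't': array([-15.31791436, 590.05156322, 854.18746701])}
{'t': 0.1, 'qpos': array([ 1.08700221e+00,  2.87093206e-01,  1.57804325e+00, -1.62382848e-05,
        1.27861293e+00, -1.49993600e-01]), 'joint_velocities': array([ 0.00076985, -0.0009376 , -0.00298387,  0.00119102,  0.00117095,
       -0.00187853]), 'joint_efforts': array([ 1.17848795e-03, -4.07297122e+01, -2.93700403e+01, -7.51769403e-05,
        3.40034210e-03, -2.31486194e-05]), 'tool_pos': array([220.9145004 , 637.35232371, 302.66773503]), 'tcp_rot': array([[-9.44805368e-01,  3.27630642e-01, -9.89420361e-04],
       [ 3.27631992e-01,  9.44803474e-01, -1.91645259e-03],
       [ 3.06919202e-04, -2.13484046e-03, -9.99997674e-01]]), 'contact_force': array([ 0.39611217, -0.38581885, -0.37912518]), 'torque': array([ 0.01569487,  0.02321581, -0.01941495]), 'gripper_force': 0.0, 'width': 85.31549824536285}
```

View pics/scene0.png

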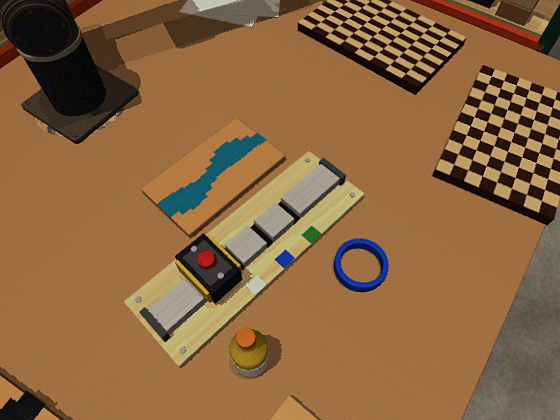

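View pics/top0.png

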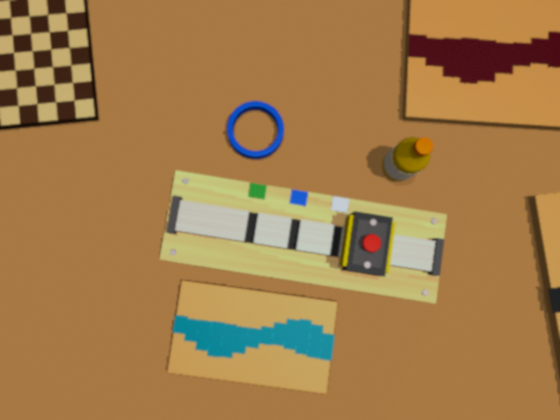

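The top picture shows the base corners at about (176,172), (446,213), (436,301) and (161,263). The blue flag (299,198) marks the middle slot, so the joint target is 0.16. The red cap is at (372,242) and the tail pad at about (391,247). In the scene picture the cap is at (206,259) and the blue flag at (285,258).

```bash
cat > h.py <<'E'
import numpy as np, cv2
from station import *
def ray(n,u,v):
    p=camera_params(n); f=210/np.tan(np.radians(p["vfov"]/2))
    K=np.array([[f,0,p["cx"]],[0,f,p["cy"]],[0,0,1]])
    x,y=cv2.undistortPoints(np.array([[[u,v]]],float),K,np.array([p["k1"],0,0,0,0]))[0,0]
    R=np.array(p["R"]); return -R.T@p["t"], R.T@np.array([x,y,1])
def at(n,u,v,z):
    c,d=ray(n,u,v); return c+d*(z-c[2])/d[2]
E
python3 - <<'E'
from h import *
np.set_printoptions(precision=1,suppress=True)
c=np.array([at("top",*p,18) for p in[(176,172),(446,213),(436,301),(161,263)]])
print(c, c.mean(0)); d=c[0]+c[3]-c[1]-c[2]; print("len",np.linalg.norm(d)/2,"yaw y axis",np.degrees(np.arctan2(d[1],d[0])))
for n,ps in dict(top=[(299,198,19),(258,191,19),(340,205,19),(372,242,102),(412,155,100)],scene=[(285,258,19),(312,234,19),(256,285,19),(206,259,102)]).items():
    for p in ps: print(n,p,at(n,*p))
im=cv2.imread("pics/top0.png")[150:320,150:460]; a=cv2.resize(im,None,fx=2.5,fy=2.5,interpolation=cv2.INTER_CUBIC)
cv2.imwrite("pics/c1.png",a)
E
```

```text
[[ 665.8  137.9   18. ]
 [ 591.  -312.8   18. ]
 [ 445.5 -288.6   18. ]
 [ 515.4  162.    18. ]] [554.4 -75.4  18. ]
len 456.4621472130152 yaw y axis 80.87821423435658
top (299, 198, 19) [619.5 -66.1  19. ]
top (258, 191, 19) [632.1   2.1  19. ]
top (340, 205, 19) [ 606.8 -134.6   19. ]
top (372, 242, 102) [ 540.  -167.8  102. ]
top (412, 155, 100) [ 673.1 -234.9  100. ]
scene (285, 258, 19) [618.7 -63.5  19. ]
scene (312, 234, 19) [632.1   5.1  19. ]
scene (256, 285, 19) [ 606.6 -134.3   19. ]
scene (206, 259, 102) [ 538.5 -168.2  102. ]
```

View pics/c1.png

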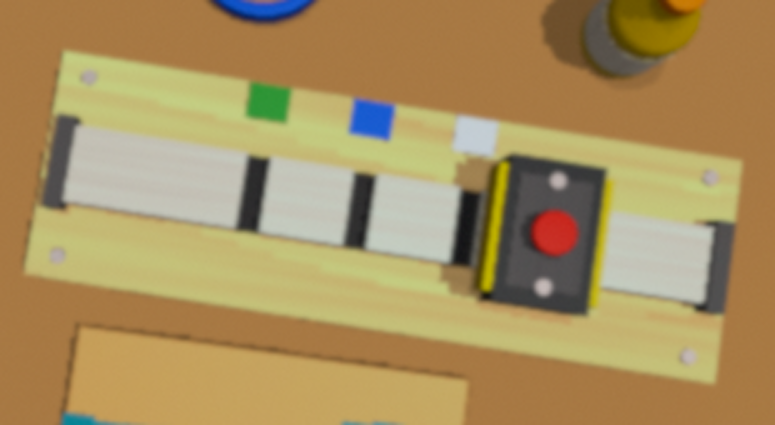

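>>> carry_out(commands=[[20, -15.5, -13.1, 0, 0, 0, 8], [20, -15.5, -13.1, 0, 0, 0, 8], [20, -15.5, -13.1, 0, 0, 0, 8], [20, -15.5, -13.1, 0, 0, 0, 8], [20, -15.5, -13.1, 0, 0, 0, 8], [20, -15.5, -13.1, 0, 0, 0, 8], [20, -15.5, -13.1, 0, 0, 0, 8], [20, -15.5, -13.1, 0, 0, 0, 8], [20, -15.5, -13.1, 0, 0, 0, 8], [20, -15.5, -13.1, 0, 0, 0, 8]])

```text
t: 1.1
tool_pos: [476.5, 205.8, 303.6]
tcp_rot: [[-0.513, 0.858, -0.0], [0.858, 0.513, 0.0], [0.0, -0.0, -1.0]]
contact_force: [1.4, 0.2, 0.2]
width: 19.7
gripper_force: 0.0
```

```bash
cat > w.py <<'E'
from h import *
import sys
from scipy.spatial.transform import Rotation as Ro
np.set_printoptions(precision=3,suppress=True)
a=np.radians(80.5);u=np.array([np.cos(a),np.sin(a),0]);v=np.array([u[1],-u[0],0]);O=np.array([554.4,-75.4,0])
x,y,z=map(float,sys.argv[1:4]); T=O+x*v+y*u+[0,0,z]; Rt=np.c_[u,v,[0,0,-1]]
s=sense();R=s["tcp_rot"];p=s["tool_pos"]
print("t",s["t"],"q",s["qpos"],"F rail",s["contact_force"]@np.c_[v,u,[0,0,1]],"w",s["width"])
print("rail pos",(p-O)@np.c_[v,u,[0,0,1]],"tgt",T)
print("units",R.T@(T-p)/25,np.degrees(Ro.from_matrix(R.T@Rt).as_rotvec())/5)
E
python3 w.py 0 -161 230
```

```text
t 1.1 q [ 0.212 -0.061  1.956  0.     1.246 -0.327] F rail [1.332 0.397 0.189] w 19.657384469806573
rail pos [-123.201  264.456  303.613] tgt [ 527.827 -234.192  230.   ]
units [-16.158  -7.27    2.943] [-0.004 -0.001  8.075]
```

>>> carry_out(commands=[[20, -16.16, -7.27, 2.9, 0, 0, 8.08], [20, -16.16, -7.27, 2.9, 0, 0, 8.08], [20, -16.16, -7.27, 2.9, 0, 0, 8.08], [20, -16.16, -7.27, 2.9, 0, 0, 8.08], [20, -16.16, -7.27, 2.9, 0, 0, 8.08], [20, -16.16, -7.27, 2.9, 0, 0, 8.08], [20, -16.16, -7.27, 2.9, 0, 0, 8.08], [20, -16.16, -7.27, 2.9, 0, 0, 8.08], [20, -16.16, -7.27, 2.9, 0, 0, 8.08], [20, -16.16, -7.27, 2.9, 0, 0, 8.08]])

```text
t: 2.1
tool_pos: [526.9, -237.3, 229.8]
tcp_rot: [[0.171, 0.985, -0.002], [0.985, -0.171, -0.001], [-0.001, -0.002, -1.0]]
contact_force: [-1.1, 0.6, -0.9]
width: 19.8
gripper_force: 0.0
```

```bash
python3 w.py 0 -161 132; python3 -c "
from h import *
cv2.imwrite('pics/t2.png',np.vstack([get_image('top')[150:330,150:460],get_image('scene')[160:360,100:410]]).repeat(1,0))
a=cv2.imread('pics/t2.png');cv2.imwrite('pics/t2.png',cv2.resize(a,None,fx=1.55,fy=1.55))"
```

```text
t 2.1 q [-0.598  0.147  1.882 -0.002  1.113 -0.426] F rail [-1.218  0.393 -0.903] w 19.84421910602049
rail pos [  -0.394 -164.197  229.798] tgt [ 527.827 -234.192  132.   ]
units [0.131 0.021 3.912] [-0.018  0.009 -0.07 ]
```

View pics/t2.png

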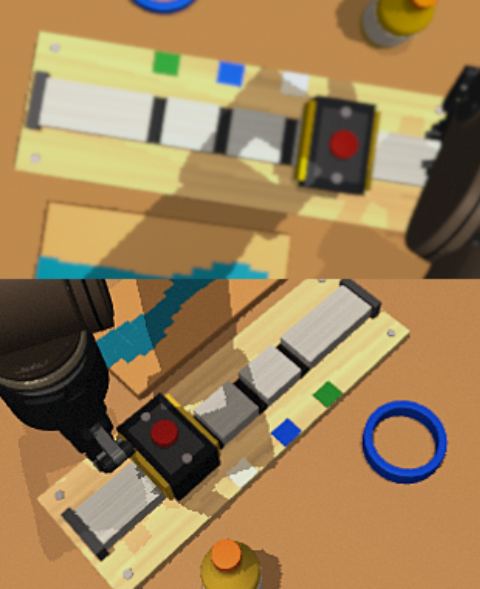

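The arm is above the rail's tail end and the block hasn't moved. The cap, at about (165,432) in the lower half of the picture, is ahead of the fingers. Next I descend behind the tail pad.

>>> carry_out(commands=[[20, 0.13, 0.02, 1, 0, 0, 0], [20, 0.13, 0.02, 2, 0, 0, 0], [20, 0.13, 0.02, 3, 0, 0, 0], [20, 0.13, 0.02, 3.6, 0, 0, 0], [20, 0.13, 0.02, 4.0, 0, 0, 0], [20, 0.13, 0.02, 4.0, 0, 0, 0]])

```text
t: 2.8
tool_pos: [528.1, -228.1, 130.3]
tcp_rot: [[0.165, 0.986, -0.002], [0.986, -0.165, 0.001], [0.001, -0.002, -1.0]]
contact_force: [-0.5, -0.6, 0.3]
width: 19.9
gripper_force: 0.0
```

```bash
python3 w.py 0 -141 130; python3 -c "
from h import *
a=get_image('scene')[200:360,110:330];cv2.imwrite('pics/t3.png',cv2.resize(a,None,fx=3,fy=3))"
```

```text
t 2.8 q [-0.584  0.276  1.937  0.     0.931 -0.419] F rail [-0.394 -0.697  0.265] w 19.926797617390847
rail pos [  -0.75  -154.974  130.312] tgt [ 531.128 -214.466  130.   ]
units [0.559 0.03  0.013] [-0.025 -0.012  0.006]
```

View pics/t3.png

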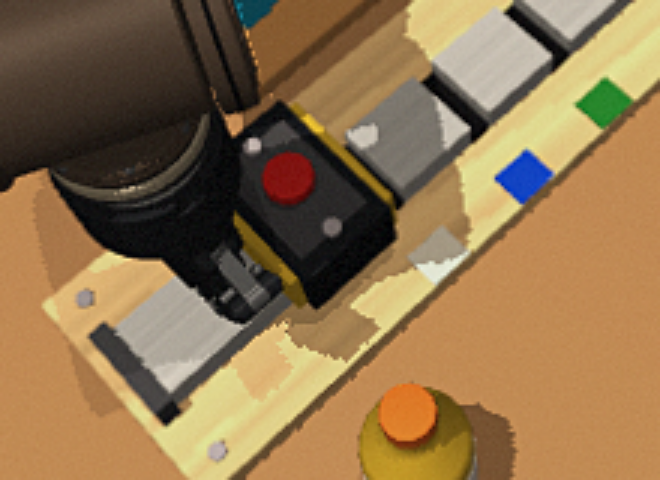

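The fingers sit just behind the tail pad, over the rail, and the body is clear of the red cap. Now the slow push begins.

>>> carry_out(commands=[[20, 0.2, 0, 0, 0, 0, 0], [20, 0.4, 0, 0, 0, 0, 0], [20, 0.6, 0, 0, 0, 0, 0], [20, 0.8, 0, 0, 0, 0, 0], [20, 1.0, 0, 0, 0, 0, 0], [20, 1.2, 0, 0, 0, 0, 0], [20, 1.4, 0, 0, 0, 0, 0], [20, 1.6, 0.03, 0, 0, 0, 0], [20, 1.8, 0.03, 0, 0, 0, 0], [20, 1.8, 0.03, 0, 0, 0, 0]])

```text
t: 3.85
tool_pos: [536.4, -183.7, 130.8]
tcp_rot: [[0.165, 0.986, -0.002], [0.986, -0.165, 0.002], [0.002, -0.002, -1.0]]
contact_force: [-0.0, -0.7, 0.0]
width: 19.9
gripper_force: 0.0
```

```bash
python3 w.py 0 -60 130; python3 -c "
from h import *
a=np.vstack([get_image('top')[180:300,270:460],get_image('scene')[200:360,130:320]]);cv2.imwrite('pics/t4.png',cv2.resize(a,None,fx=2.1,fy=2.1))"
```

```text
t 3.85 q [-0.509  0.259  1.958  0.001  0.927 -0.344] F rail [ 0.09  -0.741  0.01 ] w 19.947278875508616
rail pos [   0.078 -109.747  130.817] tgt [ 544.497 -134.577  130.   ]
units [ 1.99  -0.003  0.036] [-0.021 -0.019  0.001]
```

View pics/t4.png

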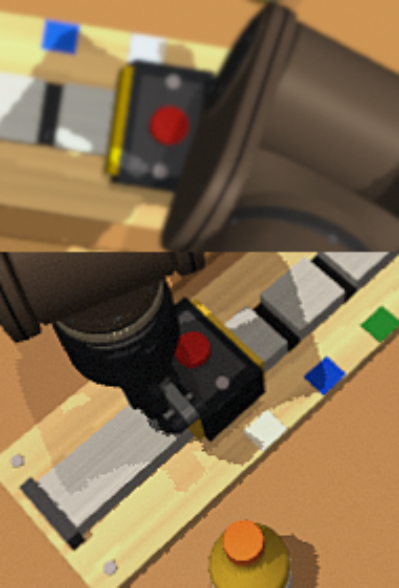

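The block has moved about 33 mm and the cap is now at top (350,240), so it is near the white slot. I keep pushing through it and stop well short of the blue slot.

>>> carry_out(commands=[[20, 0.2, 0, 0, 0, 0, 0], [20, 0.4, 0, 0, 0, 0, 0], [20, 0.5, 0, 0, 0, 0, 0]])

```text
t: 4.25
tool_pos: [538.6, -171.8, 131.1]
tcp_rot: [[0.165, 0.986, -0.001], [0.986, -0.165, 0.001], [0.001, -0.001, -1.0]]
contact_force: [-0.4, 0.3, 0.1]
width: 19.9
gripper_force: 0.0
```

>>> carry_out(commands=[[20, 0.1, 0, 0, 0, 0, 0], [20, 0.2, 0, 0, 0, 0, 0], [20, 0.3, 0, 0, 0, 0, 0]])

```text
t: 4.55
tool_pos: [539.6, -166.6, 131.2]
tcp_rot: [[0.165, 0.986, -0.001], [0.986, -0.165, -0.003], [-0.003, -0.0, -1.0]]
contact_force: [-1.4, -5.6, -1.9]
width: 20.0
gripper_force: 2.4
```

>>> carry_out(commands=[[20, 0.1, 0, 0, 0, 0, 0], [20, 0.2, 0, 0, 0, 0, 0], [20, 0.3, 0, 0, 0, 0, 0]])

```text
t: 4.85
tool_pos: [541.2, -157.5, 131.2]
tcp_rot: [[0.165, 0.986, -0.0], [0.986, -0.165, 0.0], [0.0, -0.0, -1.0]]
contact_force: [-0.5, -2.3, -1.7]
width: 20.2
gripper_force: 1.1
```

>>> carry_out(commands=[[20, 0.1, 0, 0, 0, 0, 0], [20, 0.2, 0, 0, 0, 0, 0], [20, 0.3, 0, 0, 0, 0, 0], [20, 0.3, 0, 0, 0, 0, 0]])

```text
t: 5.25
tool_pos: [542.7, -149.8, 131.6]
tcp_rot: [[0.165, 0.986, 0.0], [0.986, -0.165, 0.001], [0.001, 0.0, -1.0]]
contact_force: [-0.8, 0.2, 0.3]
width: 20.2
gripper_force: 0.0
```

```bash
python3 w.py 0 -45 130; python3 -c "
from h import *
a=np.vstack([get_image('top')[180:300,270:460],get_image('scene')[180:340,150:340]]);cv2.imwrite('pics/t5.png',cv2.resize(a,None,fx=2.1,fy=2.1))"
```

```text
t 5.25 q [-0.45   0.249  1.968  0.001  0.924 -0.284] F rail [-0.839  0.02   0.254] w 20.23232719897798
rail pos [  0.724 -75.283 131.574] tgt [ 546.973 -119.783  130.   ]
units [ 1.211 -0.029  0.064] [ 0.001 -0.01  -0.003]
```

View pics/t5.png

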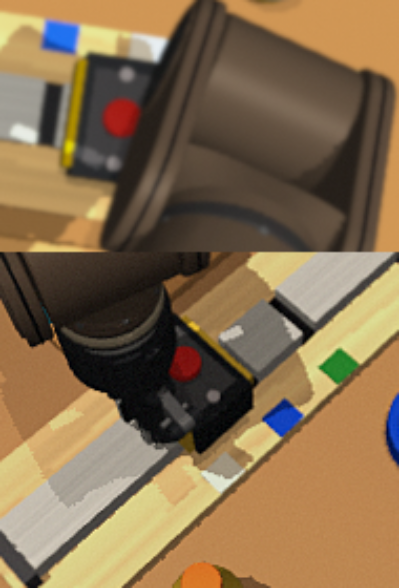

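The cap is now at top (328,236), past the white slot; the force peaked and then dropped. Next I compute its rail y.

```bash
cat > cap.py <<'E'
from h import *
a=np.radians(80.5);u=np.array([np.cos(a),np.sin(a),0]);v=np.array([u[1],-u[0],0]);O=np.array([554.4,-75.4,0])
def cap(n):
    i=get_image(n).astype(int); m=((i[...,2]>100)&(i[...,1]<45)&(i[...,0]<45)).astype(np.uint8)
    m[:150]=0;m[350:]=0
    k,l,s,c=cv2.connectedComponentsWithStats(m); j=1+s[1:,4].argmax(); return c[j],s[j,4]
for n in("top","scene"):
    c,s=cap(n)
    for z in(102,96): p=at(n,*c,z)-O; print(n,c.round(1),s,z,"rail x %.1f y %.1f"%(p@v,p@u))
E
python3 cap.py
```

```text
top [327.1 235.5] 244 102 rail x 0.6 y -25.1
top [327.1 235.5] 244 96 rail x 1.1 y -25.8
scene [238.6 231.3] 136 102 rail x -0.1 y -24.4
scene [238.6 231.3] 136 96 rail x -2.8 y -22.6
```

Block at y ≈ -25 with 45 mm to go; the finger contact offset is about 47 mm.

>>> carry_out(commands=[[20, 0.2, -0.02, 0, 0, 0, 0], [20, 0.4, -0.03, 0.05, 0, 0, 0], [20, 0.6, -0.03, 0.05, 0, 0, 0], [20, 0.8, -0.03, 0.05, 0, 0, 0], [20, 0.95, -0.03, 0.05, 0, 0, 0], [20, 1.05, -0.03, 0.05, 0, 0, 0], [20, 1.15, -0.03, 0.05, 0, 0, 0], [20, 1.2, -0.03, 0.05, 0, 0, 0], [20, 1.2, -0.03, 0.05, 0, 0, 0]])

```text
t: 6.35
tool_pos: [546.4, -120.2, 129.8]
tcp_rot: [[0.165, 0.986, -0.001], [0.986, -0.165, 0.001], [0.001, -0.001, -1.0]]
contact_force: [0.1, 0.1, 0.3]
width: 20.0
gripper_force: 0.2
```

```bash
python3 w.py 0 -34 130; python3 cap.py
```

```text
t 6.35 q [-0.398  0.246  1.977  0.001  0.921 -0.232] F rail [0.044 0.144 0.329] w 19.95547840280273
rail pos [ -0.537 -45.542 129.808] tgt [ 548.788 -108.934  130.   ]
units [ 0.462  0.021 -0.007] [-0.017 -0.01  -0.004]
top [305.8 232.1] 173 102 rail x 0.8 y 7.4
top [305.8 232.1] 173 96 rail x 1.3 y 6.9
scene [252.2 220.5] 123 102 rail x 1.1 y 5.1
scene [252.2 220.5] 123 96 rail x -1.6 y 7.3
```

>>> carry_out(commands=[[20, 0.05, 0, 0, 0, 0, 0], [20, 0.1, 0, 0, 0, 0, 0], [20, 0.15, 0, 0, 0, 0, 0], [20, 0.2, 0, 0, 0, 0, 0]])

```text
t: 6.85
tool_pos: [547.0, -115.6, 129.6]
tcp_rot: [[0.166, 0.986, -0.002], [0.986, -0.166, 0.0], [0.0, -0.002, -1.0]]
contact_force: [-0.7, -0.9, -0.7]
width: 19.8
gripper_force: 1.0
```

```bash
python3 w.py 0 -34 130; python3 cap.py
```

```text
t 6.85 q [-0.39   0.245  1.977 -0.     0.921 -0.223] F rail [-0.493 -1.022 -0.718] w 19.79434448530104
rail pos [ -0.686 -40.894 129.61 ] tgt [ 548.788 -108.934  130.   ]
units [ 0.276  0.027 -0.016] [-0.021 -0.001 -0.005]
top [302.4 231.5] 154 102 rail x 1.0 y 12.8
top [302.4 231.5] 154 96 rail x 1.5 y 12.3
scene [254.4 218.6] 119 102 rail x 1.0 y 10.3
scene [254.4 218.6] 119 96 rail x -1.8 y 12.4
```

>>> carry_out(commands=[[20, 0.04, 0, 0, 0, 0, 0], [20, 0.08, 0, 0, 0, 0, 0], [20, 0.08, 0, 0, 0, 0, 0]])

```text
t: 7.25
tool_pos: [548.0, -113.6, 130.3]
tcp_rot: [[0.166, 0.986, 0.0], [0.986, -0.166, 0.0], [0.0, 0.0, -1.0]]
contact_force: [-0.0, 0.1, -0.2]
width: 20.0
gripper_force: 0.3
```

```bash
python3 w.py 0 -34 130; python3 cap.py
```

```text
t 7.25 q [-0.386  0.245  1.977  0.001  0.92  -0.22 ] F rail [-0.019  0.08  -0.234] w 20.007470492260534
rail pos [  0.024 -38.748 130.274] tgt [ 548.788 -108.934  130.   ]
units [ 0.19  -0.001  0.011] [ 0.004 -0.004 -0.005]
top [300.8 231.3] 155 102 rail x 0.9 y 15.2
top [300.8 231.3] 155 96 rail x 1.4 y 14.7
scene [255.5 217.9] 108 102 rail x 1.3 y 12.6
scene [255.5 217.9] 108 96 rail x -1.4 y 14.8
```

>>> carry_out(commands=[[20, 0.04, 0, 0, 0, 0, 0], [20, 0.08, 0, 0, 0, 0, 0], [20, 0.08, 0, 0, 0, 0, 0]])

```text
t: 7.65
tool_pos: [548.5, -111.8, 130.4]
tcp_rot: [[0.166, 0.986, 0.001], [0.986, -0.166, 0.0], [0.0, 0.001, -1.0]]
contact_force: [0.8, -0.1, -0.1]
width: 20.2
gripper_force: 0.4
```

```bash
python3 w.py 0 -34 130; python3 cap.py
```

```text
t 7.65 q [-0.382  0.245  1.977  0.     0.92  -0.216] F rail [ 0.832  0.068 -0.135] w 20.190402289676257
rail pos [  0.183 -36.845 130.429] tgt [ 548.788 -108.934  130.   ]
units [ 0.114 -0.007  0.017] [ 0.009 -0.002 -0.006]
top [299.3 231.1] 147 102 rail x 0.8 y 17.3
top [299.3 231.1] 147 96 rail x 1.3 y 16.9
scene [256.1 217.5] 115 102 rail x 1.5 y 13.8
scene [256.1 217.5] 115 96 rail x -1.2 y 16.0
```

>>> carry_out(commands=[[20, 0.04, 0, 0, 0, 0, 0], [20, 0.08, 0, 0, 0, 0, 0], [20, 0.08, 0, 0, 0, 0, 0]])

```text
t: 8.05
tool_pos: [548.6, -109.5, 130.2]
tcp_rot: [[0.166, 0.986, 0.0], [0.986, -0.166, 0.001], [0.001, -0.0, -1.0]]
contact_force: [-0.2, -0.2, -0.8]
width: 19.8
gripper_force: 0.0
```

```bash
python3 w.py 0 -34 130; python3 cap.py
```

```text
t 8.05 q [-0.379  0.245  1.977  0.001  0.92  -0.213] F rail [-0.141 -0.267 -0.819] w 19.823019222774057
rail pos [ -0.099 -34.641 130.216] tgt [ 548.788 -108.934  130.   ]
units [0.026 0.004 0.009] [-0.001 -0.008 -0.006]
top [297.7 230.7] 138 102 rail x 1.0 y 19.9
top [297.7 230.7] 138 96 rail x 1.5 y 19.4
scene [257.  216.6] 115 102 rail x 1.4 y 15.9
scene [257.  216.6] 115 96 rail x -1.4 y 18.1
```

>>> carry_out(commands=[[20, -0.4, 0, 0, 0, 0, 0], [20, -0.8, 0, 0, 0, 0, 0], [20, -0.8, 0, 0, 0, 0, 0]])

```text
t: 8.45
tool_pos: [545.1, -131.0, 130.3]
tcp_rot: [[0.167, 0.986, 0.0], [0.986, -0.167, -0.0], [-0.0, 0.0, -1.0]]
contact_force: [0.4, -0.0, 0.3]
width: 19.9
gripper_force: 0.0
```

```bash
python3 w.py 0 -34 130; python3 cap.py; python3 -c "
from h import *
a=np.vstack([get_image('top')[190:280,250:400],get_image('scene')[170:270,200:350]]);cv2.imwrite('pics/t6.png',cv2.resize(a,None,fx=3,fy=3))"
```

```text
t 8.45 q [-0.417  0.247  1.974 -0.     0.92  -0.249] F rail [0.361 0.014 0.327] w 19.860505967866263
rail pos [  0.047 -56.415 130.256] tgt [ 548.788 -108.934  130.   ]
units [ 0.897 -0.004  0.01 ] [ 0.003  0.004 -0.024]
top [301.2 231.5] 263 102 rail x 0.6 y 14.5
top [301.2 231.5] 263 96 rail x 1.1 y 14.0
scene [255.  216.7] 173 102 rail x -1.0 y 13.5
scene [255.  216.7] 173 96 rail x -3.7 y 15.7
```

View pics/t6.png

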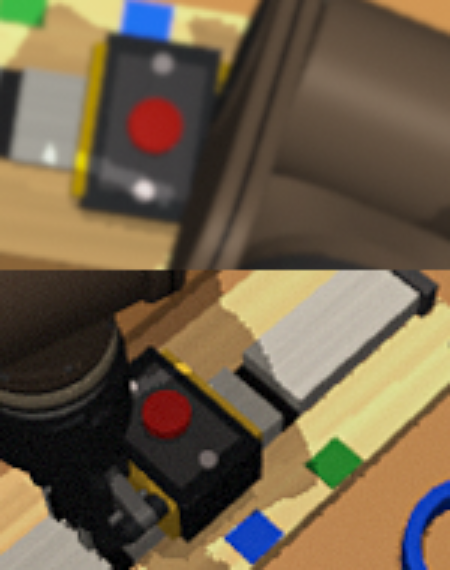

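With the view clear, the cap sits at about y=14, roughly 6 mm short of the slot at 20. By analogy with the white slot, seating should come at TCP y around -30 to -27, so I return and push further.

>>> carry_out(commands=[[20, 0.3, 0, 0, 0, 0, 0], [20, 0.6, 0, 0, 0, 0, 0], [20, 0.8, 0, 0, 0, 0, 0], [20, 0.88, 0, 0, 0, 0, 0], [20, 0.92, 0, 0, 0, 0, 0], [20, 0.96, 0, 0, 0, 0, 0], [20, 0.96, 0, 0, 0, 0, 0]])

```text
t: 9.35
tool_pos: [549.2, -105.8, 130.1]
tcp_rot: [[0.165, 0.986, -0.0], [0.986, -0.165, -0.0], [-0.0, -0.0, -1.0]]
contact_force: [0.1, -0.3, -0.0]
width: 20.1
gripper_force: 0.0
```

>>> carry_out(commands=[[20, 0.04, 0, 0, 0, 0, 0], [20, 0.04, 0, 0, 0, 0, 0]])

```text
t: 9.55
tool_pos: [549.4, -105.0, 130.2]
tcp_rot: [[0.166, 0.986, -0.0], [0.986, -0.166, 0.0], [0.0, -0.0, -1.0]]
contact_force: [-0.4, 0.4, -0.8]
width: 19.8
gripper_force: 0.0
```

>>> carry_out(commands=[[20, 0.04, 0, 0, 0, 0, 0], [20, 0.04, 0, 0, 0, 0, 0]])

```text
t: 9.75
tool_pos: [549.5, -103.9, 130.2]
tcp_rot: [[0.166, 0.986, -0.0], [0.986, -0.166, 0.0], [0.0, -0.0, -1.0]]
contact_force: [0.5, 0.1, 0.1]
width: 20.2
gripper_force: 0.0
```

```bash
python3 w.py 0 -30 130; python3 cap.py
```

```text
t 9.75 q [-0.368  0.244  1.977  0.     0.92  -0.202] F rail [0.462 0.212 0.146] w 20.23538932518671
rail pos [ -0.097 -28.948 130.16 ] tgt [ 549.449 -104.989  130.   ]
units [-0.042  0.004  0.006] [-0.001 -0.001 -0.006]
top [292.8 230.4] 144 102 rail x 0.4 y 27.2
top [292.8 230.4] 144 96 rail x 0.9 y 26.9
scene [259.9 215.6] 129 102 rail x 3.5 y 20.8
scene [259.9 215.6] 129 96 rail x 0.8 y 23.0
```

>>> carry_out(commands=[[20, -0.4, 0, 0, 0, 0, 0], [20, -0.8, 0, 0, 0, 0, 0], [20, -1.2, 0, 0, 0, 0, 0], [20, -1.2, 0, 0, 0, 0, 0]])

```text
t: 10.25
tool_pos: [544.5, -135.2, 130.3]
tcp_rot: [[0.167, 0.986, 0.0], [0.986, -0.167, -0.0], [-0.0, 0.0, -1.0]]
contact_force: [-0.7, -0.1, 0.7]
width: 19.7
gripper_force: 0.0
```

```bash
python3 w.py 0 -30 130; python3 cap.py
```

```text
t 10.25 q [-0.424  0.247  1.973 -0.     0.92  -0.256] F rail [-0.711 -0.26   0.689] w 19.71383770085279
rail pos [  0.071 -60.641 130.307] tgt [ 549.449 -104.989  130.   ]
units [ 1.226 -0.006  0.012] [ 0.004  0.004 -0.028]
top [296.  231.1] 252 102 rail x 0.1 y 22.3
top [296.  231.1] 252 96 rail x 0.7 y 21.9
scene [258.5 215.6] 171 102 rail x 1.7 y 19.0
scene [258.5 215.6] 171 96 rail x -1.0 y 21.3
```

The cap's two-view fit now agrees at z=96, not 102, so the pin has dropped. I lift clear and confirm with an open view.

>>> carry_out(commands=[[20, 0, 0, -1.5, 0, 0, 0], [20, 0, 0, -3, 0, 0, 0], [20, 0, 0, -4.5, 0, 0, 0], [20, -1.5, -1, -5, 0, 0, 0], [20, -3, -2, -5, 0, 0, 0], [20, -4.5, -2, -5, 0, 0, 0], [20, -6, -2, -5, 0, 0, 0], [20, -6, -2, -5, 0, 0, 0], [20, -6, -2, -5, 0, 0, 0]])

```text
t: 11.25
tool_pos: [470.2, -273.5, 255.0]
tcp_rot: [[0.167, 0.986, -0.0], [0.986, -0.167, 0.001], [0.001, -0.0, -1.0]]
contact_force: [-0.0, 0.8, -0.5]
width: 20.2
gripper_force: 0.0
```

```bash
python3 w.py 0 -30 130; python3 cap.py; python3 -c "
from h import *
a=np.vstack([get_image('top')[120:300,180:440],get_image('scene')[140:310,160:420]]);cv2.imwrite('pics/t7.png',cv2.resize(a,None,fx=1.7,fy=1.7))"
```

```text
t 11.25 q [-0.714  0.045  1.944  0.001  1.154 -0.546] F rail [-0.162  0.793 -0.525] w 20.22634479598853
rail pos [ -50.352 -209.288  255.02 ] tgt [ 549.449 -104.989  130.   ]
units [7.172 2.001 5.006] [-0.003 -0.009 -0.024]
top [292.9 229.3] 110 102 rail x 2.1 y 27.3
top [292.9 229.3] 110 96 rail x 2.6 y 27.0
scene [258.4 215.8] 184 102 rail x 1.8 y 18.7
scene [258.4 215.8] 184 96 rail x -0.9 y 20.9
```

View pics/t7.png

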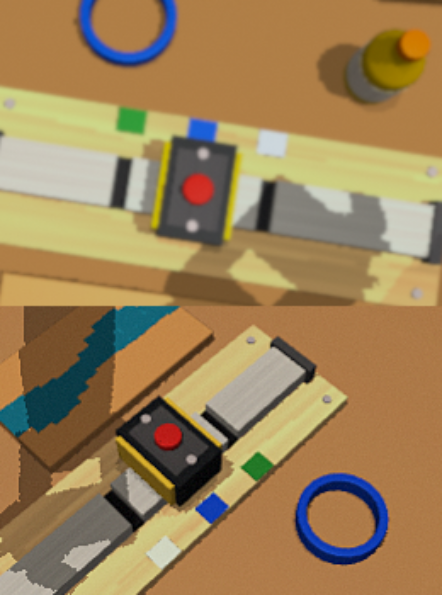

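The block now sits beside the blue flag, its cap at about top (297,231) and scene (258,216). At the lowered height that gives y≈21, against the slot at 20. The bottle, roll and board are where they were, and the arm is clear.

```bash
python3 -c "
from station import *
print(finish_job())"
```

```text
the job is handed in; nothing more can be done
None
```

The black stop block is in the blue-flagged slot and handed in: both cameras place it about 1 mm from the slot's middle with the pin cap about 6 mm lower, though I did not push on it again to confirm the pin holds.

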